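# Switch the vial diverter and feed the waiting vials down the other chute

### The job

The three vials waiting on the upper ramp of the vial diverter belong to the next batch: push its upright black-knobbed lever over to the other side so that the seesaw gate rocks over and feeds the other chute. Then press the black thumb pad of the stop lever right down and keep it down until all three vials have rolled into that chute, and let go so that the stop springs shut. Push and press lightly with the fingertips without gripping or lifting anything, do not touch any vial, and leave the things round about where they stand.

Things in the scene. Friction and masses are not known exactly. Their poses are not given: they have to be found in the camera images.
- diverter: vial diverter, fixed, on a round foot in a steel tray: base 276 x 112 mm, aluminium back plate, clear front plate (face at x -33), 144 mm high right of y 22, 90 mm left of it; base reaches forward to x -64. Origin: centre of the base's underside, 28 mm above the worktop; x away from its clear front, y to the left along the track, z up. Other entries give offsets in this frame, in mm.
- feed_lip (a point): lower end of the feed ramp (x 0, y -19, z 96), which slopes down to the left from y -135, z 130; the vials waiting on it drop from this lip onto the seesaw gate, pivoted at y 0, z 60
- left_chute (a point): middle of the left chute's floor (y 93, z 30); the chute slopes down from y 46, z 41 at the gate to an end stop at y 139, z 18; it is 60 mm wide (x) and holds four vials. Left of it stands the big fixed pump, up to 0.35 m high from about world y 0.13 on: swing the tool over or well in front of it
- right_chute (a point): middle of the right chute's floor (y -93, z 30), mirror image of the left chute; it lies below the feed ramp
- gate (a joint): seesaw gate with its lever, hinged about diverter x at y 0, z 60; rad. Always tips to one of its ends, -0.37 or +0.37, by the lever's weight (at the very start it may still be falling there: wait). +0.37: lever leans right (-y), gate feeds the right chute; -0.37: lever leans left (+y), feeds the left chute. Pushed past upright (0) it falls on by itself; 0.4 to 0.7 N at the knob; over 15 N counts as gripped or forced.
- gate_knob (a point): centre of the black knob on the upright gate lever in front of the clear plate: upright barrel, 29 mm diameter, 30 mm high, on a 9 mm rod; 115 mm above the pivot at x -52 (so at y -42 or +42, z 167 with the gate at an end). Swings along the diverter's y.
- stop (a joint): sprung stop lever above the feed ramp, hinged at y -108, z 154; rad. 0 (at rest, by its spring): its blade bars the ramp in front of the waiting vials; grows to 0.36 as the thumb pad is pressed down; from about 0.25 on the vials pass under the blade; back to 0 when let go.
- stop_pad (a point): centre of the top face of the stop lever's black thumb pad, 30 x 30 mm, which sticks out past the right (-y) end of the diverter at x 0, y -168, z 161; pressing it takes 2 to 4 N; it travels about 21 mm down, then meets its end stop (over 25 N counts as forced).
- vial_w1: the first (lowest) waiting vial on the feed ramp: 21 mm diameter, 57 mm long, white with a black cap, lying across the track with its cap to the front; origin: centre of its flat end (x 28), z axis out through the cap
- vial_w2: the second waiting vial on the feed ramp: 21 mm diameter, 57 mm long, white with a black cap, lying across the track with its cap to the front; origin: centre of its flat end (x 28), z axis out through the cap
- vial_w3: the third waiting vial on the feed ramp: 21 mm diameter, 57 mm long, white with a black cap, lying across the track with its cap to the front; origin: centre of its flat end (x 28), z axis out through the cap
- vial_l: the vial that already lies at the end stop of the left chute: same kind and size; same origin; it stays there
- vial_r: the vial that already lies at the end stop of the right chute: same kind and size; same origin; it stays there
- bung_big: bystander: cream rubber bung, 29 mm diameter, 26 high, standing on the worktop in front of the tray; origin at the centre of its underside
- bung_small: bystander: red rubber bung, 22 mm diameter and height, standing on the worktop in front of the tray; origin at the centre of its underside
- dropper_bottle: bystander: brown dropper bottle, 33 mm diameter, 102 high, right of the tray; origin at the centre of its underside
- small_beaker: bystander: small glass beaker, 47 mm diameter, 59 high, right of the tray; origin at the centre of its underside
- lab_timer: bystander: small white and blue timer, 70 x 64 x 16 mm, right of the tray; origin at the centre of its underside
There are look-alikes about, which are no part of the job. Leave any turquoise look-alike of the vial_w3 alone.

How it is judged:
By the outcome, as a careful person would: the job done as asked, in the order asked, and still so for the second after the job is handed in, with the robot touching nothing.
It also fails if it takes over 40 s, if anything falls off the work surface, if the arm or the gripper's body presses on something with over 40 N, if the wrist force passes 120 N, or if a joint passes its speed limit or range.

### The arm

A 6-joint arm with a two-finger parallel gripper is mounted at the origin on a cart in front of the work surface, level with it; the furniture and walls round the work are solid. World frame = base frame: x ahead of the robot, y to its left, z up, the work surface at z = 0. Lengths are in m, angles in rad, forces in N, time in s.
With the tool pointing down it reaches from about 0.3 to 0.95 m from the base axis. Payload 3.1 kg.
Tool frame: the origin (TCP) lies at the very end of the fingers, on their centre line; the grasp point (between the pads) lies 19 mm behind it; x points along the fingers, y is the direction in which the jaws open and shut, and the axes are right-handed (so a half turn about x gives the same grasp; the last joint's range is limited). The gripper opens to 85 mm and grips with 20 to 120 N. Pads are 22 mm wide; open, the fingers measure 114 mm over their backs; the gripper's body (76 mm by 85 mm) begins 54 mm behind the grasp point. The pads swing forward as they close: fully open they stand 13 mm farther back than shut.
Start: joints at [-1.19, 0.308, 1.634, -0, 1.2, -0.07], TCP at [0.272, -0.563, 0.231] pointing down, gripper open.
Joint ranges: [-3.06, 3.06], [-0.79, 1.96], [0.05, 2.63], [-1.19, 4.34], [0.05, 2.64], [-2.94, 2.94]. Speed limits (rad/s): [2.79, 2.79, 3.14, 3.14, 3.14, 3.14].

### API

Orientations are given as a rotation vector (axis times angle).
In Python, from station import env gives the robot as it stands.
- The arm moves only by the tool jog_arm, never from a script. Its argument "plan" is a list of rows, each an object of numbers: "tx", "ty", "tz": the shift along the tool's x, y, z in mm; "wx", "wy", "wz": the turn, a rotation vector about the tool's x, y, z in degrees; "claw": the finger opening in mm, from 0 to 85.4. In form: [{"tx": .., "ty": .., "tz": .., "wx": .., "wy": .., "wz": .., "claw": ..}, ...]. A call has 1 to 8 rows; each row shifts and turns the commanded pose from where the row before left it, along the tool's axes as they then stand; what a row does not reach is not made up. A row lasts 1/12 s, in which the tool goes at most 41.7 mm and 7.16 degrees, less where a joint would pass 70% of its speed; a pose out of reach is approached as far as the arm can. A call is refused whole if a number of a shift passes 41.7 or a number of a turn 7.16, either way. A call with a gripper value outside its range is refused whole. The fingers move at their own pace and stop on an object; the grip force is fixed at half the most. Time passes only in rows, so rows that do not move let the fingers close. It gives the time, the measured TCP pose, the force and the opening at its end, in the units of the state.
- env.observe(): the state, without advancing time (a new reading comes with each control period).
- env.snapshot(name): name is "side" or "top" or "wrist"; returns a dict with "color" (480x640x3 uint8, red, green, blue), "fx", "fy", "cx", "cy" (pixels), "k1" (the pictures are not rectified: a ray, as slopes to the right and down, at radius r is drawn at 1 + k1 r^2 times it, then the intrinsics apply), "cam_to_world" (4x4, takes a point from camera to world coordinates); the wrist camera has in their place "tool_from_camera" (4x4, takes a point from camera to tool coordinates, whose origin is the TCP and whose axes are the tool frame's). Camera axes: x right, y up, looking along -z (the intrinsics and any distortion apply to the point x, -y, -z); pixel columns grow to the right and rows downward; lengths in m; the calibration is good to about 2 mm. A picture is of the moment at which its call begins: read the wrist's pose just before it. There is no depth.
- env.close_job(): hands the job in, once; it reports no verdict.
The state is a dict: "t": time; "qpos": joint angles; "qvel": joint speeds; "joint_torque": joint torques, N m; "tool_pos": TCP position; "ee_rot": TCP orientation; "ft_force": force on the tool from outside, world axes, zero at the start; "torque": the same for the moment, N m; "gripper_width": finger opening in m.
Only numpy, scipy, OpenCV 4.12 (cv2) and the standard library are available. Lean on these libraries where they do the work, as an engineer would, in place of code of your own. Each camera call takes 0.05 s, during which the arm holds its last target.

## Working session

There is one attempt and no reset: what is moved stays moved. The work goes in short steps, Python scripts to look and compute and a tool call to move; the robot and the scene stay as the last step left them, time stands still between calls to the robot, and variables do not carry over. Pictures are saved under pics/ and viewed, and the job is handed in when it is done.

Besides the shell and the picture viewer there is one more tool, called as a command line: name --argument value ..., lists and objects as JSON in quotes. jog_arm: Moves the arm, as the interface text tells. Its arguments: {"type":"object","properties":{"plan":{"type":"array","items":{"type":"object","properties":{"tx":{"type":"number"},"ty":{"type":"number"},"tz":{"type":"number"},"wx":{"type":"number"},"wy":{"type":"number"},"wz":{"type":"number"},"claw":{"type":"number"}}}}},"required":["plan"]}

```bash
ls; mkdir -p pics; cat > h.py <<'E'
import numpy as np, cv2
from station import env
def save(n,f):
    s=env.snapshot(n); cv2.imwrite('pics/'+f,s['color'][:,:,::-1]); return s
E
python3 - <<'E'
from h import *
o=env.observe(); print({k:np.round(v,3) for k,v in o.items()})
import pickle
d={n:save(n,n+'1.png') for n in ('side','top','wrist')}
pickle.dump(d,open('s1.pkl','wb'))
for n in d: print(n,{k:(np.round(v,3).tolist() if k!='color' else 0) for k,v in d[n].items()})
E
```

```text
pics
{'t': np.float64(0.0), 'qpos': array([-1.19 ,  0.309,  1.635,  0.   ,  1.2  , -0.07 ]), 'qvel': array([ 0.001, -0.001,  0.   , -0.001,  0.001,  0.001]), 'joint_torque': array([-1.0000e-03, -4.1526e+01, -2.7666e+01, -0.0000e+00,  1.0000e-02,
       -0.0000e+00]), 'tool_pos': array([ 0.272, -0.562,  0.23 ]), 'ee_rot': array([ 1.972,  0.455, -1.972]), 'ft_force': array([ 0.166, -0.146,  1.108]), 'torque': array([-0.02 , -0.04 ,  0.018]), 'gripper_width': np.float64(0.085)}
side {'color': 0, 'fx': 552.565, 'fy': 552.565, 'cx': 325.353, 'cy': 238.878, 'k1': -0.027, 'cam_to_world': [[-0.886, 0.329, -0.326, 0.059], [-0.463, -0.598, 0.654, 0.652], [0.02, 0.731, 0.682, 1.045], [0.0, 0.0, 0.0, 1.0]]}
top {'color': 0, 'fx': 572.74, 'fy': 572.74, 'cx': 322.098, 'cy': 231.195, 'k1': -0.013, 'cam_to_world': [[-0.018, 0.996, -0.086, 0.371], [-1.0, -0.017, 0.019, -0.235], [0.018, 0.087, 0.996, 1.24], [0.0, 0.0, 0.0, 1.0]]}
wrist {'color': 0, 'fx': 430.206, 'fy': 430.206, 'cx': 321.686, 'cy': 239.585, 'k1': -0.057, 'tool_from_camera': [[-0.0, 0.265, -0.964, -0.143], [1.0, 0.001, 0.0, 0.001], [0.001, -0.964, -0.265, -0.068], [0.0, 0.0, 0.0, 1.0]]}
```

View pics/side1.png

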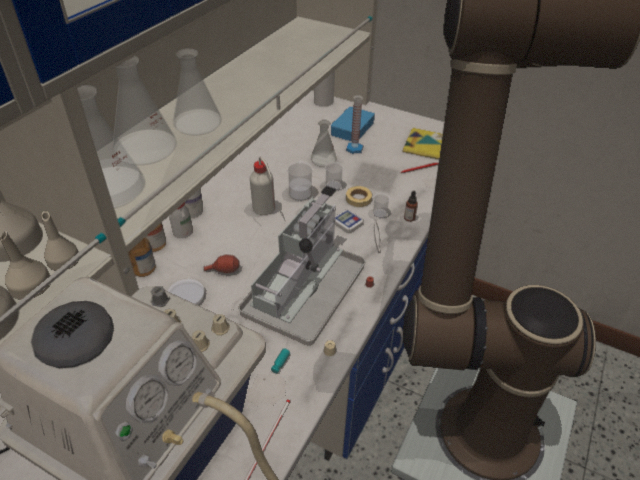

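View pics/top1.png

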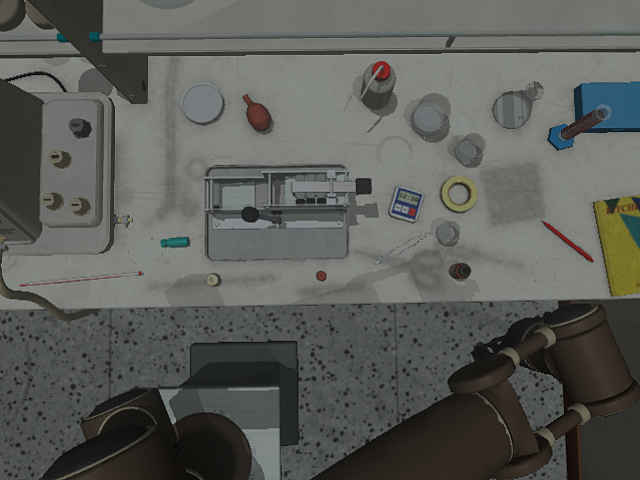

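View pics/wrist1.png

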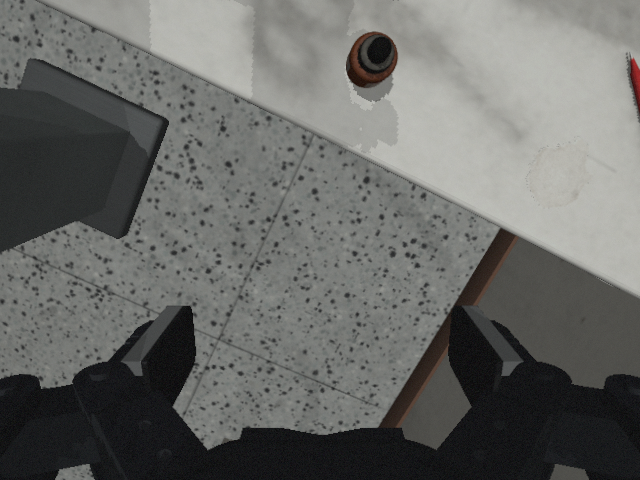

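Top view: the knob is at about (250,214) and leans left (+y), and the pad is at about (364,186). I'll enlarge both fixed views and triangulate.

```bash
cat >> h.py <<'E'
def ray(s,u,v):
    x=(u-s['cx'])/s['fx']; y=(v-s['cy'])/s['fy']; 
    a,b=x,y
    for _ in range(20):
        f=1+s['k1']*(a*a+b*b); a,b=x/f,y/f
    M=s['cam_to_world']; d=M[:3,:3]@np.array([a,-b,-1.]); return M[:3,3],d/np.linalg.norm(d)
def plane(s,u,v,z):
    c,d=ray(s,u,v); return c+d*(z-c[2])/d[2]
def tri(s1,p1,s2,p2):
    c1,d1=ray(s1,*p1);c2,d2=ray(s2,*p2)
    t=np.linalg.lstsq(np.c_[d1,-d2],c2-c1,rcond=None)[0]
    a=c1+t[0]*d1;b=c2+t[1]*d2; return (a+b)/2,np.linalg.norm(a-b)
def proj(s,P):
    M=s['cam_to_world'];p=M[:3,:3].T@(np.asarray(P)-M[:3,3]);a,b=p[0]/-p[2],-p[1]/-p[2]
    f=1+s['k1']*(a*a+b*b);return s['cx']+s['fx']*a*f,s['cy']+s['fy']*b*f
E
python3 - <<'E'
from h import *; import pickle
d=pickle.load(open('s1.pkl','rb'))
def crop(n,x,y,w,h,k):
    c=d[n]['color'][y:y+h,x:x+w,::-1]; c=np.clip(c.astype(float)*1.5,0,255).astype(np.uint8)
    cv2.imwrite(f'pics/{n}_c1.png',cv2.resize(c,None,fx=k,fy=k,interpolation=cv2.INTER_CUBIC))
crop('top',190,150,200,130,4); crop('side',235,170,150,170,3.5)
E
```

```text
(no output)
```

View pics/top_c1.png

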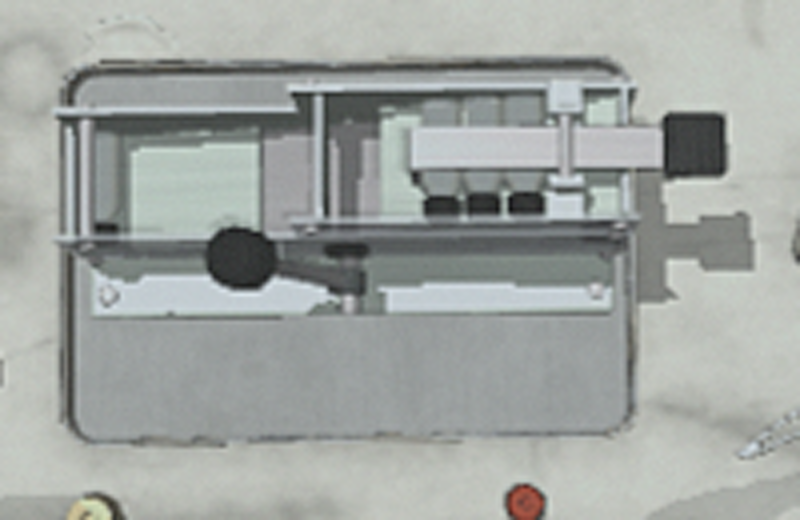

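View pics/side_c1.png

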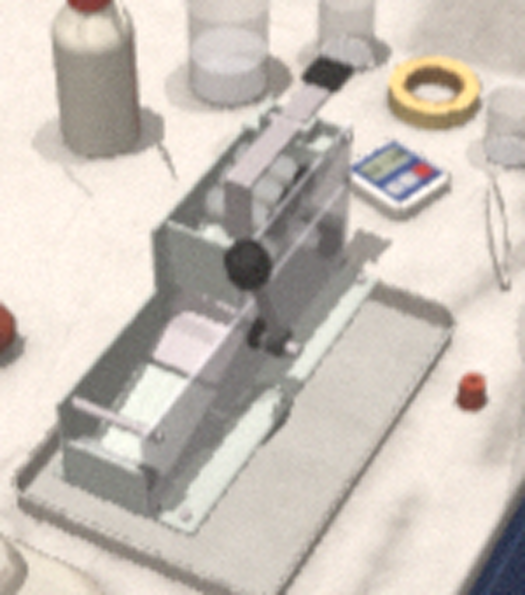

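The crops show the lever leaning left, so the gate is at -0.37 and must go right. The three waiting vials lie under the stop arm. I'll take centroids by mask and triangulate.

```bash
python3 - <<'E'
from h import *; import pickle
d=pickle.load(open('s1.pkl','rb'))
def blob(n,u,v,r=14,th=45):
    g=d[n]['color'].max(2)[v-r:v+r+1,u-r:u+r+1]
    N,L,st,c=cv2.connectedComponentsWithStats((g<th).astype(np.uint8))
    k=1+np.argmax(st[1:,4]); print(n,st[k],c[k]+[u-r,v-r]); return c[k]+[u-r,v-r]
kt=blob('top',250,214);ks=blob('side',306,245)
pt=blob('top',364,186,12);ps=blob('side',328,191,10)
K,e=tri(d['top'],kt,d['side'],ks);print('knob',K,e)
P,e2=tri(d['top'],pt,d['side'],ps);print('pad',P,e2)
# base front corners at z=.028+~.012: screws
for p in ((108,295),(597,290)): print(plane(d['top'],190+p[0]/4,150+p[1]/4,.038))
# back plate top edge  z=.028+.144: (290,90)-(635,88); front plate top edge right (290,222)-(635,218)
for p in ((292,90),(635,88),(292,222),(635,219)): print(plane(d['top'],190+p[0]/4,150+p[1]/4,.172))
D=K-P; 
# frame from knob(-52,42,167) and pad(0,-168,161)
a=np.arctan2(D[1],D[0])-np.arctan2(210,-52);print('yaw',a,np.hypot(*D[:2]),np.hypot(210,52))
R=np.array([[np.cos(a),-np.sin(a)],[np.sin(a),np.cos(a)]])
print('origin',K[:2]-R@[-.052,.042],P[:2]-R@[0,-.168])
E
```

```text
top [  6   7  18  15 211] [249.95734597 214.04739336]
side [ 8  9 12 12 77] [305.32467532 246.88311688]
top [  4   5  15  15 147] [363.59863946 185.5170068 ]
side [ 7  7  9  6 30] [328.73333333 190.63333333]
knob [ 0.49566407 -0.12309608  0.18969722] 0.0008747505077138155
pad [ 0.54617471 -0.33449091  0.18475047] 0.0013566434043286793
[ 0.49471715 -0.03744982  0.038     ]
[ 0.4931563  -0.29470721  0.038     ]
[ 0.57662819 -0.14614806  0.172     ]
[ 0.57519222 -0.30798578  0.172     ]
[ 0.51392433 -0.14558308  0.172     ]
[ 0.51280171 -0.30659599  0.172     ]
yaw -0.008194223469350614 0.21734557327640774 216.34232133357543
origin [ 0.54731817 -0.16552077] [ 0.54755132 -0.16649655]
```

Knob (0.496, -0.123, 0.195), pad (0.546, -0.334, 0.189) and diverter origin (0.547, -0.166) with yaw about -0.01 agree with each other: the measured separation is 217 mm against 216 nominal. The triangulated z values are about 4–5 mm low, because the dark masks catch the shaded side. Next I'll work out the tool axes.

```bash
cat >> h.py <<'E'
from scipy.spatial.transform import Rotation as Ro
def st(targets=()):
    o=env.observe();R=Ro.from_rotvec(o['ee_rot']).as_matrix()
    print('t',round(float(o['t']),2),'p',np.round(o['tool_pos'],4),'F',np.round(o['ft_force'],2),'w',round(float(o['gripper_width']),4));print(np.round(R,3))
    for T in targets: print(T,'-> tool mm',np.round(R.T@(np.array(T)-o['tool_pos'])*1000,1))
    Rt=np.array([[0,0,1],[0,1,0],[-1,0,0]]).astype(float)  # tool x down, y world y, z world +x
    for s in (1,-1):
        Q=Rt@np.diag([1,s,s]); print('turn deg',s,np.round(np.degrees(Ro.from_matrix(R.T@Q).as_rotvec()),2))
E
python3 -c "
from h import *
st([(.272,-.563,.31),(.488,-.07,.31)])"
```

```text
t 0.15 p [ 0.272  -0.562   0.2303] F [0.4  0.06 0.12] w 0.0852
[[-0.001  0.436 -0.9  ]
 [ 0.002 -0.9   -0.436]
 [-1.    -0.002 -0.   ]]
(0.272, -0.563, 0.31) -> tool mm [-79.7   0.8   0.5]
(0.488, -0.07, 0.31) -> tool mm [ -79.  -348.9 -408.8]
turn deg 1 [-1.5417e+02 -1.4000e-01  3.0000e-02]
turn deg -1 [2.583e+01 2.000e-02 1.000e-01]
```

jog_arm --plan '[{"tx": -40, "claw": 0}, {"tx": -40, "wx": 6.46, "claw": 0}, {"wx": 6.46, "ty": -10, "claw": 0}, {"wx": 6.46, "ty": -20, "claw": 0}, {"wx": 6.45, "ty": -20, "claw": 0}, {"ty": -32, "tz": -16, "claw": 0}, {"ty": -32, "tz": -16, "claw": 0}, {"ty": -32, "tz": -16, "claw": 0}]'

```text
invalid input at $.plan[0]: expected keys tx, ty, tz, wx, wy, wz, claw
```

```bash
python3 -c "
from h import *
st([(.488,-.07,.31)])"
```

```text
t 0.15 p [ 0.272  -0.562   0.2303] F [0.4  0.06 0.12] w 0.0852
[[-0.001  0.436 -0.9  ]
 [ 0.002 -0.9   -0.436]
 [-1.    -0.002 -0.   ]]
(0.488, -0.07, 0.31) -> tool mm [ -79.  -348.9 -408.8]
turn deg 1 [-1.5417e+02 -1.4000e-01  3.0000e-02]
turn deg -1 [2.583e+01 2.000e-02 1.000e-01]
```

All keys are needed in every row.

jog_arm --plan '[{"tx": -40, "ty": 0, "tz": 0, "wx": 0, "wy": 0, "wz": 0, "claw": 0}, {"tx": -40, "ty": 0, "tz": 0, "wx": 6.46, "wy": 0, "wz": 0, "claw": 0}, {"tx": 0, "ty": -10, "tz": 0, "wx": 6.46, "wy": 0, "wz": 0, "claw": 0}, {"tx": 0, "ty": -20, "tz": 0, "wx": 6.46, "wy": 0, "wz": 0, "claw": 0}, {"tx": 0, "ty": -20, "tz": 0, "wx": 6.45, "wy": 0, "wz": 0, "claw": 0}, {"tx": 0, "ty": -32, "tz": -16, "wx": 0, "wy": 0, "wz": 0, "claw": 0}, {"tx": 0, "ty": -32, "tz": -16, "wx": 0, "wy": 0, "wz": 0, "claw": 0}, {"tx": 0, "ty": -32, "tz": -16, "wx": 0, "wy": 0, "wz": 0, "claw": 0}]'

```text
t: 0.82
tool_pos: [0.3101, -0.4164, 0.3109]
ee_rot: [-2.22, 0.001, 2.22]
ft_force: [-0.1, 0.1, -0.3]
gripper_width: 0.0002
```

```bash
python3 -c "
from h import *
st([(.488,-.07,.31)])"
```

```text
t 0.82 p [ 0.3101 -0.4164  0.3109] F [-0.09  0.06 -0.31] w 0.0002
[[-0.    -0.002 -1.   ]
 [ 0.001 -1.     0.002]
 [-1.    -0.001  0.   ]]
(0.488, -0.07, 0.31) -> tool mm [   1.1 -346.7 -177.3]
turn deg 1 [ 1.799e+02  6.000e-02 -1.000e-02]
turn deg -1 [-0.1   0.01  0.04]
```

jog_arm --plan '[{"tx": 0, "ty": -36, "tz": -18, "wx": 0, "wy": 0, "wz": 0, "claw": 0}, {"tx": 0, "ty": -36, "tz": -18, "wx": 0, "wy": 0, "wz": 0, "claw": 0}, {"tx": 0, "ty": -36, "tz": -18, "wx": 0, "wy": 0, "wz": 0, "claw": 0}, {"tx": 0, "ty": -36, "tz": -18, "wx": 0, "wy": 0, "wz": 0, "claw": 0}, {"tx": 0, "ty": -36, "tz": -18, "wx": 0, "wy": 0, "wz": 0, "claw": 0}, {"tx": 0, "ty": -36, "tz": -18, "wx": 0, "wy": 0, "wz": 0, "claw": 0}, {"tx": 0, "ty": -36, "tz": -18, "wx": 0, "wy": 0, "wz": 0, "claw": 0}, {"tx": 0, "ty": -36, "tz": -18, "wx": 0, "wy": 0, "wz": 0, "claw": 0}]'

```text
t: 1.48
tool_pos: [0.4545, -0.1278, 0.3112]
ee_rot: [2.222, -0.0, -2.221]
ft_force: [1.0, -0.3, 0.2]
gripper_width: -0.0
```

```bash
python3 -c "
from h import *
st([(.488,-.07,.31)]); save('wrist','wrist2.png'); save('top','top2.png')"
```

```text
t 1.48 p [ 0.4545 -0.1278  0.3112] F [ 0.98 -0.25  0.23] w -0.0
[[ 0. -0. -1.]
 [-0. -1.  0.]
 [-1.  0. -0.]]
(0.488, -0.07, 0.31) -> tool mm [  1.2 -57.8 -33.5]
turn deg 1 [ 1.7999e+02 -1.0000e-02  2.0000e-02]
turn deg -1 [-0.01 -0.01 -0.01]
```

View pics/wrist2.png

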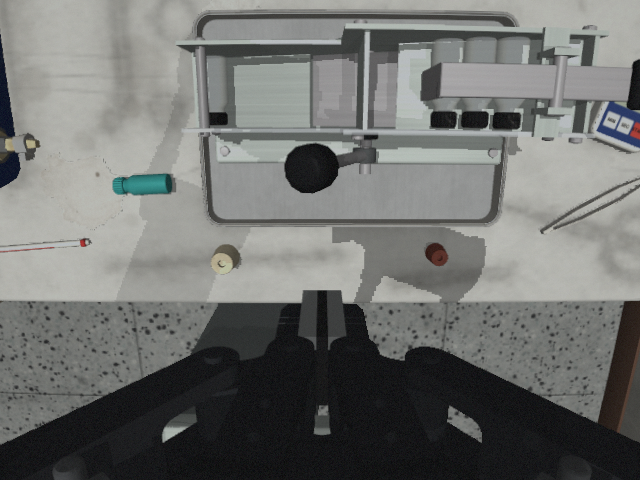

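```bash
python3 -c "
from h import *
s=env.snapshot('wrist');o=env.observe()
T=np.eye(4);T[:3,:3]=Ro.from_rotvec(o['ee_rot']).as_matrix();T[:3,3]=o['tool_pos']
s['cam_to_world']=T@s['tool_from_camera']
for z in (.195,.205,.21):print(plane(s,312,168,z))
print('pad', plane(s,636,86,.189))
print('plate front', plane(s,450,132,.172))
"
```

```text
[ 0.49620616 -0.12150832  0.195     ]
[ 0.49724557 -0.12172925  0.205     ]
[ 0.49776528 -0.12183972  0.21      ]
pad [ 0.54743645 -0.31675597  0.189     ]
plate front [ 0.51750044 -0.20938635  0.172     ]
```

jog_arm --plan '[{"tx": 0, "ty": -30, "tz": -17, "wx": 0, "wy": 0, "wz": 0, "claw": 0}, {"tx": 0, "ty": -28, "tz": -16, "wx": 0, "wy": 0, "wz": 0, "claw": 0}, {"tx": 0, "ty": 0, "tz": 0, "wx": 0, "wy": 0, "wz": 0, "claw": 0}]'

```text
t: 1.88
tool_pos: [0.4887, -0.0694, 0.3112]
ee_rot: [-2.223, -0.005, 2.22]
ft_force: [-0.5, -0.7, -0.0]
gripper_width: 0.0001
```

jog_arm --plan '[{"tx": 35, "ty": 0, "tz": -3, "wx": 0, "wy": 0, "wz": 0, "claw": 0}, {"tx": 35, "ty": 0, "tz": 0, "wx": 0, "wy": 0, "wz": 0, "claw": 0}, {"tx": 35, "ty": 0, "tz": 0, "wx": 0, "wy": 0, "wz": 0, "claw": 0}, {"tx": 20, "ty": 0, "tz": 0, "wx": 0, "wy": 0, "wz": 0, "claw": 0}, {"tx": 0, "ty": 10, "tz": 0, "wx": 0, "wy": 0, "wz": 0, "claw": 0}, {"tx": 0, "ty": 10, "tz": 0, "wx": 0, "wy": 0, "wz": 0, "claw": 0}]'

```text
t: 2.38
tool_pos: [0.4887, -0.0933, 0.1852]
ee_rot: [-2.217, -0.0, 2.225]
ft_force: [-1.8, 3.1, 2.1]
gripper_width: -0.0001
```

```bash
python3 -c "
from h import *
st(); save('wrist','wrist3.png'); save('top','top3.png')"
```

```text
t 2.38 p [ 0.4887 -0.0933  0.1852] F [-1.79  3.08  2.11] w -0.0001
[[-0.004 -0.    -1.   ]
 [ 0.    -1.     0.   ]
 [-1.    -0.     0.004]]
turn deg 1 [ 1.7998e+02  3.0000e-02 -3.3000e-01]
turn deg -1 [-0.02  0.21  0.02]
```

View pics/wrist3.png

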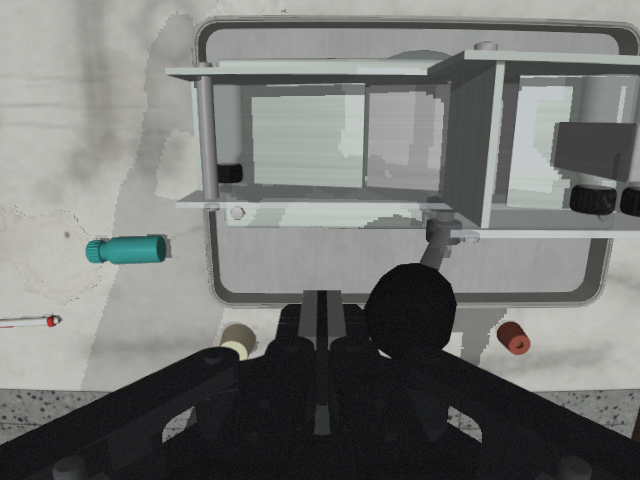

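Contact is just beginning, with the knob immediately right of the fingers. I'll push slowly.

jog_arm --plan '[{"tx": 0, "ty": 3, "tz": 0, "wx": 0, "wy": 0, "wz": 0, "claw": 0}, {"tx": 0, "ty": 3, "tz": 0, "wx": 0, "wy": 0, "wz": 0, "claw": 0}, {"tx": 0, "ty": 3, "tz": 0, "wx": 0, "wy": 0, "wz": 0, "claw": 0}]'

```text
t: 2.73
tool_pos: [0.4914, -0.1015, 0.188]
ee_rot: [2.225, -0.001, -2.218]
ft_force: [0.2, 1.4, -0.2]
gripper_width: 0.0001
```

jog_arm --plan '[{"tx": 0, "ty": 4, "tz": 0, "wx": 0, "wy": 0, "wz": 0, "claw": 0}, {"tx": 0, "ty": 4, "tz": 0, "wx": 0, "wy": 0, "wz": 0, "claw": 0}, {"tx": 0, "ty": 4, "tz": 0, "wx": 0, "wy": 0, "wz": 0, "claw": 0}]'

```text
t: 2.98
tool_pos: [0.4904, -0.1131, 0.1866]
ee_rot: [2.222, 0.0, -2.221]
ft_force: [1.1, 2.0, 0.9]
gripper_width: 0.0001
```

```bash
python3 -c "
from h import *
st(); save('wrist','wrist4.png')"
```

```text
t 2.98 p [ 0.4904 -0.1131  0.1866] F [1.11 2.03 0.92] w 0.0001
[[ 0.  0. -1.]
 [-0. -1. -0.]
 [-1.  0. -0.]]
turn deg 1 [-1.7998e+02  3.0000e-02 -4.0000e-02]
turn deg -1 [ 0.02 -0.03 -0.02]
```

View pics/wrist4.png

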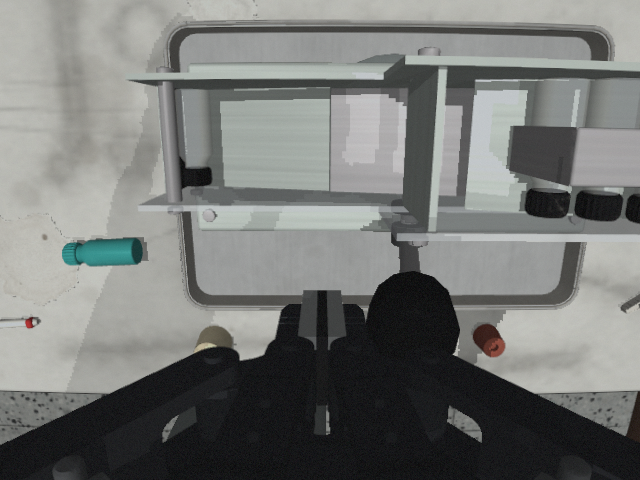

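The knob is following. It's now at about y -0.143, and upright is -0.166.

jog_arm --plan '[{"tx": 0, "ty": 4, "tz": 0, "wx": 0, "wy": 0, "wz": 0, "claw": 0}, {"tx": 0, "ty": 4, "tz": 0, "wx": 0, "wy": 0, "wz": 0, "claw": 0}, {"tx": 0, "ty": 4, "tz": 0, "wx": 0, "wy": 0, "wz": 0, "claw": 0}, {"tx": 0, "ty": 4, "tz": 0, "wx": 0, "wy": 0, "wz": 0, "claw": 0}, {"tx": 0, "ty": 4, "tz": 0, "wx": 0, "wy": 0, "wz": 0, "claw": 0}, {"tx": 0, "ty": 4, "tz": 0, "wx": 0, "wy": 0, "wz": 0, "claw": 0}, {"tx": 0, "ty": 4, "tz": 0, "wx": 0, "wy": 0, "wz": 0, "claw": 0}]'

```text
t: 3.62
tool_pos: [0.4903, -0.1413, 0.1862]
ee_rot: [-2.221, 0.0, 2.221]
ft_force: [1.0, -0.6, 0.4]
gripper_width: -0.0
```

jog_arm --plan '[{"tx": 0, "ty": 3, "tz": 0, "wx": 0, "wy": 0, "wz": 0, "claw": 0}, {"tx": 0, "ty": 3, "tz": 0, "wx": 0, "wy": 0, "wz": 0, "claw": 0}, {"tx": 0, "ty": 0, "tz": 0, "wx": 0, "wy": 0, "wz": 0, "claw": 0}, {"tx": 0, "ty": 0, "tz": 0, "wx": 0, "wy": 0, "wz": 0, "claw": 0}]'

```text
t: 3.95
tool_pos: [0.4902, -0.1469, 0.1863]
ee_rot: [-2.221, 0.0, 2.221]
ft_force: [0.5, -0.1, 0.6]
gripper_width: -0.0001
```

```bash
python3 -c "
from h import *
st(); save('wrist','wrist5.png')"
```

```text
t 3.95 p [ 0.4902 -0.1469  0.1863] F [ 0.53 -0.1   0.59] w -0.0001
[[-0. -0. -1.]
 [ 0. -1.  0.]
 [-1. -0.  0.]]
turn deg 1 [ 1.7998e+02  1.0000e-02 -0.0000e+00]
turn deg -1 [-0.02  0.    0.01]
```

View pics/wrist5.png

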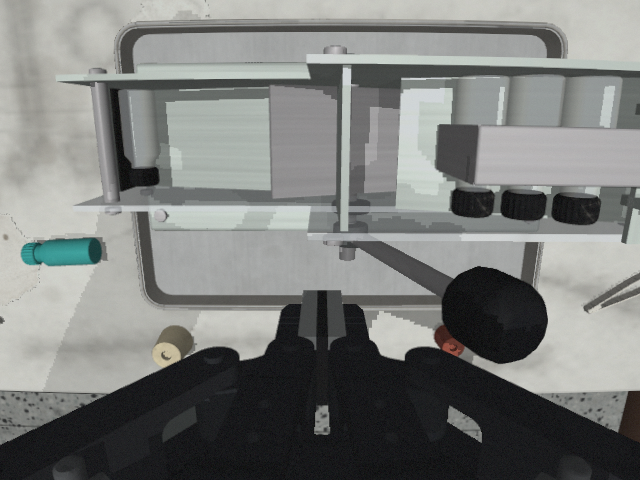

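The knob has fallen over to the right, at image (495,314). Now I'll go up and over to the pad.

jog_arm --plan '[{"tx": -38, "ty": 0, "tz": 0, "wx": 0, "wy": 0, "wz": 0, "claw": 0}, {"tx": -38, "ty": 0, "tz": 0, "wx": 0, "wy": 0, "wz": 0, "claw": 0}, {"tx": -20, "ty": 0, "tz": 0, "wx": 0, "wy": 0, "wz": 0, "claw": 0}, {"tx": 0, "ty": 38, "tz": -12, "wx": 0, "wy": 0, "wz": 0, "claw": 0}, {"tx": 0, "ty": 38, "tz": -12, "wx": 0, "wy": 0, "wz": 0, "claw": 0}, {"tx": 0, "ty": 38, "tz": -12, "wx": 0, "wy": 0, "wz": 0, "claw": 0}, {"tx": 0, "ty": 38, "tz": -12, "wx": 0, "wy": 0, "wz": 0, "claw": 0}, {"tx": 0, "ty": 38, "tz": -9, "wx": 0, "wy": 0, "wz": 0, "claw": 0}]'

```text
t: 4.67
tool_pos: [0.548, -0.3382, 0.2824]
ee_rot: [2.222, 0.001, -2.22]
ft_force: [-0.2, 0.3, 0.5]
gripper_width: 0.0001
```

jog_arm --plan '[{"tx": 30, "ty": 0, "tz": 0, "wx": 0, "wy": 0, "wz": 0, "claw": 0}, {"tx": 20, "ty": 0, "tz": 0, "wx": 0, "wy": 0, "wz": 0, "claw": 0}, {"tx": 0, "ty": 0, "tz": 0, "wx": 0, "wy": 0, "wz": 0, "claw": 0}]'

```text
t: 4.92
tool_pos: [0.5442, -0.3354, 0.2262]
ee_rot: [-2.208, -0.006, 2.227]
ft_force: [-0.9, 0.8, -0.7]
gripper_width: 0.0
```

```bash
python3 -c "
from h import *
st(); save('wrist','wrist6.png');d=save('top','top6.png')
c=d['color'][100:300,190:440,::-1];cv2.imwrite('pics/top6c.png',cv2.resize(c,None,fx=3,fy=3))"
```

```text
t 4.92 p [ 0.5442 -0.3354  0.2262] F [-0.93  0.8  -0.74] w 0.0
[[-0.009 -0.001 -1.   ]
 [ 0.006 -1.     0.001]
 [-1.    -0.006  0.009]]
turn deg 1 [179.93   0.58  -0.78]
turn deg -1 [-0.07  0.5   0.37]
```

View pics/wrist6.png

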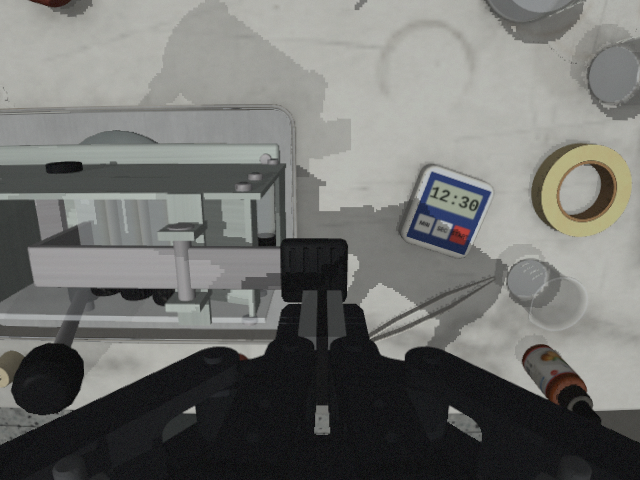

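View pics/top6c.png

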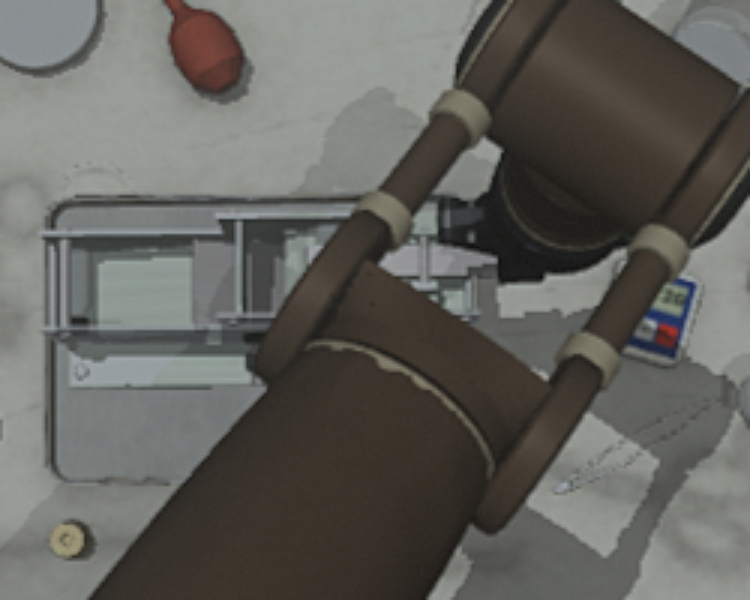

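```bash
python3 -c "
from h import *
s=env.snapshot('wrist');o=env.observe()
T=np.eye(4);T[:3,:3]=Ro.from_rotvec(o['ee_rot']).as_matrix();T[:3,3]=o['tool_pos']
s['cam_to_world']=T@s['tool_from_camera']
for p in ((314,270),(281,240),(347,240),(347,301)):print(plane(s,*p,.189))
print(o['tool_pos'])
"
```

```text
[ 0.55000326 -0.33341652  0.189     ]
[ 0.56428386 -0.31862797  0.189     ]
[ 0.56428101 -0.34833678  0.189     ]
[ 0.53461525 -0.34881149  0.189     ]
[ 0.54757088 -0.3365319   0.23285634]
```

The pad spans y -0.349 to -0.319 and x 0.535 to 0.564. The TCP is over it, 44 mm above, so I'll descend.

jog_arm --plan '[{"tx": 15, "ty": 0, "tz": 0, "wx": 0, "wy": 0, "wz": 0, "claw": 0}, {"tx": 15, "ty": 0, "tz": 0, "wx": 0, "wy": 0, "wz": 0, "claw": 0}, {"tx": 8, "ty": 0, "tz": 0, "wx": 0, "wy": 0, "wz": 0, "claw": 0}, {"tx": 0, "ty": 0, "tz": 0, "wx": 0, "wy": 0, "wz": 0, "claw": 0}, {"tx": 0, "ty": 0, "tz": 0, "wx": 0, "wy": 0, "wz": 0, "claw": 0}]'

```text
t: 5.48
tool_pos: [0.5477, -0.3366, 0.1953]
ee_rot: [2.222, -0.0, -2.22]
ft_force: [0.2, -0.6, 0.7]
gripper_width: 0.0001
```

jog_arm --plan '[{"tx": 4, "ty": 0, "tz": 0, "wx": 0, "wy": 0, "wz": 0, "claw": 0}, {"tx": 4, "ty": 0, "tz": 0, "wx": 0, "wy": 0, "wz": 0, "claw": 0}, {"tx": 4, "ty": 0, "tz": 0, "wx": 0, "wy": 0, "wz": 0, "claw": 0}, {"tx": 0, "ty": 0, "tz": 0, "wx": 0, "wy": 0, "wz": 0, "claw": 0}, {"tx": 0, "ty": 0, "tz": 0, "wx": 0, "wy": 0, "wz": 0, "claw": 0}]'

```text
t: 5.9
tool_pos: [0.5477, -0.3373, 0.1828]
ee_rot: [2.222, -0.001, -2.22]
ft_force: [1.0, -0.8, 2.6]
gripper_width: -0.0003
```

Contact, with about 2.6 N at 6 mm of travel. Continuing.

jog_arm --plan '[{"tx": 4, "ty": 0, "tz": 0, "wx": 0, "wy": 0, "wz": 0, "claw": 0}, {"tx": 4, "ty": 0, "tz": 0, "wx": 0, "wy": 0, "wz": 0, "claw": 0}, {"tx": 3, "ty": 0, "tz": 0, "wx": 0, "wy": 0, "wz": 0, "claw": 0}, {"tx": 0, "ty": 0, "tz": 0, "wx": 0, "wy": 0, "wz": 0, "claw": 0}, {"tx": 0, "ty": 0, "tz": 0, "wx": 0, "wy": 0, "wz": 0, "claw": 0}]'

```text
t: 6.32
tool_pos: [0.5473, -0.3367, 0.1711]
ee_rot: [-2.221, -0.0, 2.221]
ft_force: [1.1, 0.2, 3.5]
gripper_width: 0.0004
```

jog_arm --plan '[{"tx": 1, "ty": 0, "tz": 0, "wx": 0, "wy": 0, "wz": 0, "claw": 0}, {"tx": 0, "ty": 0, "tz": 0, "wx": 0, "wy": 0, "wz": 0, "claw": 0}]'

```text
t: 6.48
tool_pos: [0.5473, -0.3366, 0.1702]
ee_rot: [-2.221, -0.0, 2.221]
ft_force: [1.9, 0.1, 3.2]
gripper_width: -0.0002
```

```bash
python3 -c "
from h import *
st(); save('wrist','wrist7.png');d=save('side','side7.png')
c=d['color'][170:340,235:385,::-1];cv2.imwrite('pics/side7c.png',cv2.resize(c,None,fx=3.5,fy=3.5))"
```

```text
t 6.48 p [ 0.5473 -0.3366  0.1702] F [1.9  0.06 3.22] w -0.0002
[[-0. -0. -1.]
 [ 0. -1.  0.]
 [-1. -0.  0.]]
turn deg 1 [ 1.8e+02  3.0e-02 -0.0e+00]
turn deg -1 [-0.    0.    0.02]
```

View pics/wrist7.png

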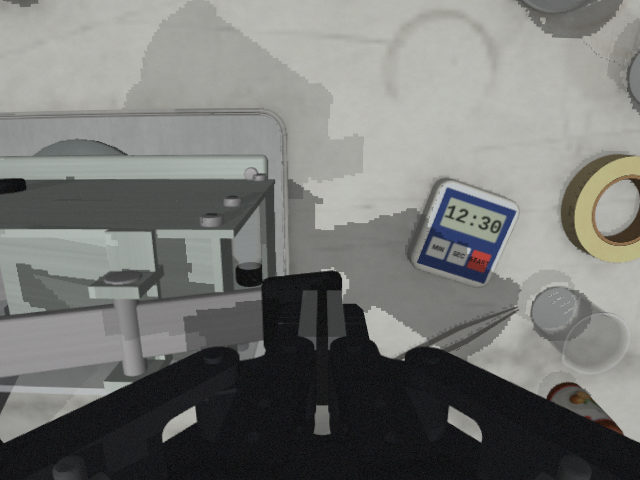

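View pics/side7c.png

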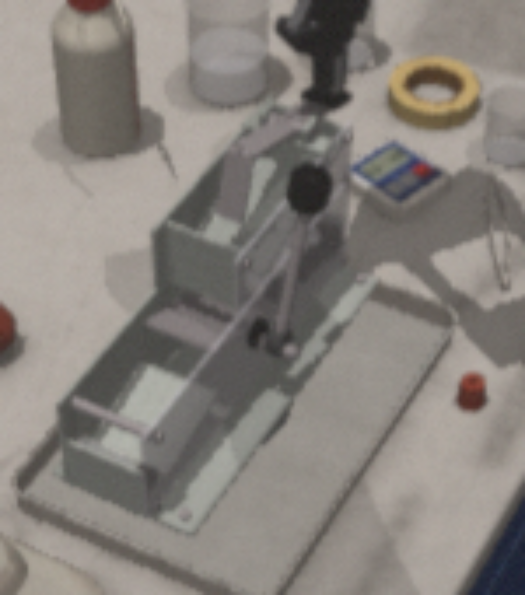

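The stop is open and the ramp already looks empty in the side view. I'll press on to the end stop and hold.

jog_arm --plan '[{"tx": 1.5, "ty": 0, "tz": 0, "wx": 0, "wy": 0, "wz": 0, "claw": 0}, {"tx": 0, "ty": 0, "tz": 0, "wx": 0, "wy": 0, "wz": 0, "claw": 0}]'

```text
t: 6.75
tool_pos: [0.5472, -0.3368, 0.1686]
ee_rot: [-2.221, -0.0, 2.221]
ft_force: [0.4, -0.1, 3.5]
gripper_width: 0.0
```

jog_arm --plan '[{"tx": 1, "ty": 0, "tz": 0, "wx": 0, "wy": 0, "wz": 0, "claw": 0}, {"tx": 0, "ty": 0, "tz": 0, "wx": 0, "wy": 0, "wz": 0, "claw": 0}]'

```text
t: 6.92
tool_pos: [0.5472, -0.3368, 0.1679]
ee_rot: [2.221, -0.0, -2.222]
ft_force: [-0.1, -0.3, 4.0]
gripper_width: 0.0004
```

jog_arm --plan '[{"tx": 1, "ty": 0, "tz": 0, "wx": 0, "wy": 0, "wz": 0, "claw": 0}, {"tx": 0, "ty": 0, "tz": 0, "wx": 0, "wy": 0, "wz": 0, "claw": 0}]'

```text
t: 7.08
tool_pos: [0.5474, -0.337, 0.1677]
ee_rot: [2.221, -0.001, -2.221]
ft_force: [-0.5, 1.0, 6.0]
gripper_width: 0.0
```

jog_arm --plan '[{"tx": 0.5, "ty": 0, "tz": 0, "wx": 0, "wy": 0, "wz": 0, "claw": 0}, {"tx": 0, "ty": 0, "tz": 0, "wx": 0, "wy": 0, "wz": 0, "claw": 0}]'

```text
t: 7.25
tool_pos: [0.5474, -0.3371, 0.1675]
ee_rot: [2.221, -0.001, -2.221]
ft_force: [-1.8, 1.3, 8.2]
gripper_width: 0.0003
```

jog_arm --plan '[{"tx": 0, "ty": 0, "tz": 0, "wx": 0, "wy": 0, "wz": 0, "claw": 0}, {"tx": 0, "ty": 0, "tz": 0, "wx": 0, "wy": 0, "wz": 0, "claw": 0}, {"tx": 0, "ty": 0, "tz": 0, "wx": 0, "wy": 0, "wz": 0, "claw": 0}, {"tx": 0, "ty": 0, "tz": 0, "wx": 0, "wy": 0, "wz": 0, "claw": 0}, {"tx": 0, "ty": 0, "tz": 0, "wx": 0, "wy": 0, "wz": 0, "claw": 0}, {"tx": 0, "ty": 0, "tz": 0, "wx": 0, "wy": 0, "wz": 0, "claw": 0}, {"tx": 0, "ty": 0, "tz": 0, "wx": 0, "wy": 0, "wz": 0, "claw": 0}, {"tx": 0, "ty": 0, "tz": 0, "wx": 0, "wy": 0, "wz": 0, "claw": 0}]'

```text
t: 7.92
tool_pos: [0.5474, -0.337, 0.1675]
ee_rot: [2.222, -0.001, -2.221]
ft_force: [-1.0, 0.2, 7.2]
gripper_width: 0.0003
```

```bash
python3 -c "
from h import *
st(); d=save('side','side8.png')
c=d['color'][170:340,235:385,::-1];c=np.clip(c*1.6,0,255).astype(np.uint8);cv2.imwrite('pics/side8c.png',cv2.resize(c,None,fx=3.5,fy=3.5))"
```

```text
t 7.92 p [ 0.5474 -0.337   0.1675] F [-0.99  0.2   7.17] w 0.0003
[[ 0.     0.    -1.   ]
 [-0.001 -1.    -0.   ]
 [-1.     0.001 -0.   ]]
turn deg 1 [-1.8e+02  5.0e-02 -3.0e-02]
turn deg -1 [ 0.   -0.02 -0.03]
```

View pics/side8c.png

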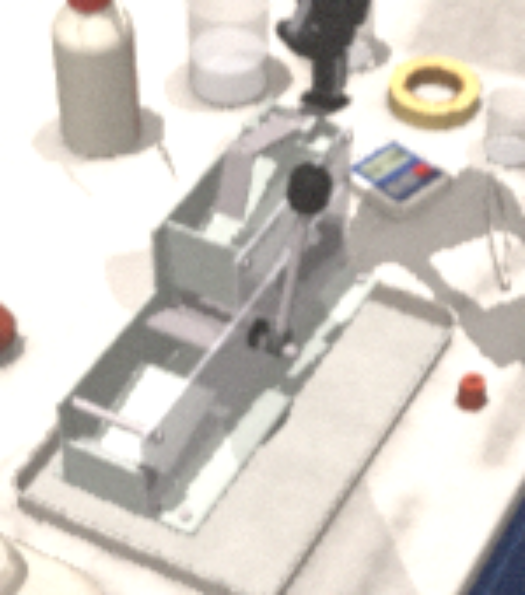

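The end stop is reached (8 N, at z 0.1675) and the visible ramp is empty. I'll hold a bit longer and look with the wrist camera.

jog_arm --plan '[{"tx": 0, "ty": 0, "tz": 0, "wx": 0, "wy": 0, "wz": 0, "claw": 0}, {"tx": 0, "ty": 0, "tz": 0, "wx": 0, "wy": 0, "wz": 0, "claw": 0}, {"tx": 0, "ty": 0, "tz": 0, "wx": 0, "wy": 0, "wz": 0, "claw": 0}, {"tx": 0, "ty": 0, "tz": 0, "wx": 0, "wy": 0, "wz": 0, "claw": 0}, {"tx": 0, "ty": 0, "tz": 0, "wx": 0, "wy": 0, "wz": 0, "claw": 0}, {"tx": 0, "ty": 0, "tz": 0, "wx": 0, "wy": 0, "wz": 0, "claw": 0}, {"tx": 0, "ty": 0, "tz": 0, "wx": 0, "wy": 0, "wz": 0, "claw": 0}, {"tx": 0, "ty": 0, "tz": 0, "wx": 0, "wy": 0, "wz": 0, "claw": 0}]'

```text
t: 8.63
tool_pos: [0.5474, -0.3371, 0.1675]
ee_rot: [2.221, -0.001, -2.221]
ft_force: [-0.8, 1.1, 7.7]
gripper_width: -0.0002
```

```bash
python3 -c "
from h import *
d=save('wrist','wrist8.png')
c=d['color'][200:440,0:300,::-1];c=np.clip(c*1.5,0,255).astype(np.uint8);cv2.imwrite('pics/wrist8c.png',cv2.resize(c,None,fx=2.5,fy=2.5))
d=save('top','top8.png')
c=d['color'][150:280,190:390,::-1];c=np.clip(c*1.6,0,255).astype(np.uint8);cv2.imwrite('pics/top8c.png',cv2.resize(c,None,fx=4,fy=4))"
```

```text
(no output)
```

View pics/wrist8c.png

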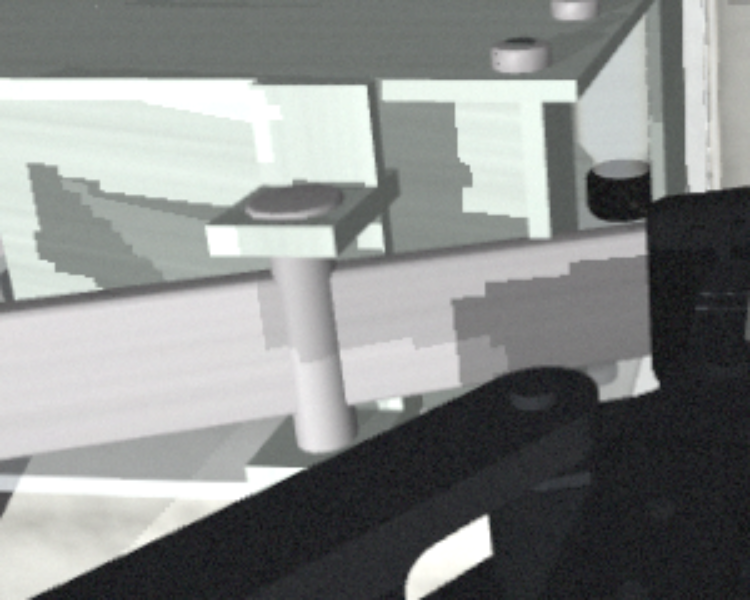

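View pics/top8c.png

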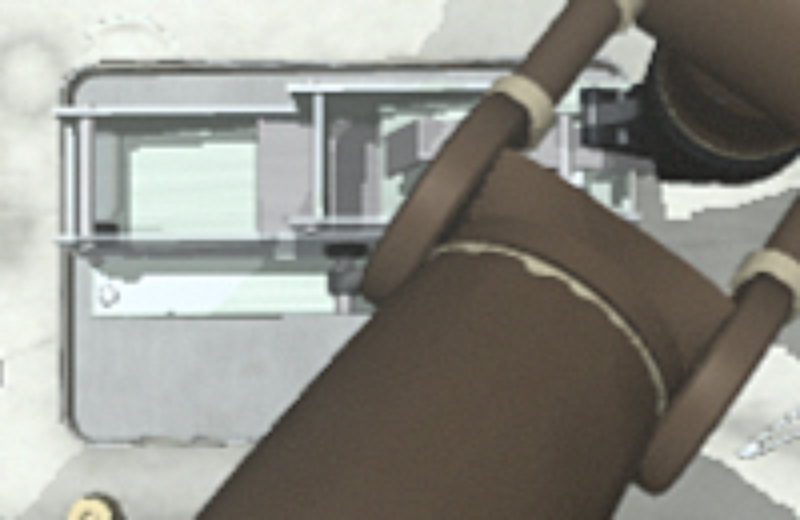

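The ramp is empty along its whole length; the black cap at the right end is vial_r in the chute below. I'll release by easing up.

jog_arm --plan '[{"tx": -5, "ty": 0, "tz": 0, "wx": 0, "wy": 0, "wz": 0, "claw": 0}, {"tx": -6, "ty": 0, "tz": 0, "wx": 0, "wy": 0, "wz": 0, "claw": 0}, {"tx": -6, "ty": 0, "tz": 0, "wx": 0, "wy": 0, "wz": 0, "claw": 0}, {"tx": -8, "ty": 0, "tz": 0, "wx": 0, "wy": 0, "wz": 0, "claw": 0}, {"tx": -35, "ty": 0, "tz": 0, "wx": 0, "wy": 0, "wz": 0, "claw": 0}, {"tx": -40, "ty": 0, "tz": 0, "wx": 0, "wy": 0, "wz": 0, "claw": 0}, {"tx": -40, "ty": 0, "tz": 0, "wx": 0, "wy": 0, "wz": 0, "claw": 0}]'

```text
t: 9.32
tool_pos: [0.5458, -0.3352, 0.3056]
ee_rot: [-2.214, -0.005, 2.224]
ft_force: [1.0, -0.3, -0.0]
gripper_width: 0.0002
```

jog_arm --plan '[{"tx": 0, "ty": 35, "tz": 20, "wx": 0, "wy": 0, "wz": 0, "claw": 0}, {"tx": 0, "ty": 35, "tz": 20, "wx": 0, "wy": 0, "wz": 0, "claw": 0}, {"tx": 0, "ty": 35, "tz": 20, "wx": 0, "wy": 0, "wz": 0, "claw": 0}, {"tx": 0, "ty": 35, "tz": 20, "wx": 0, "wy": 0, "wz": 0, "claw": 0}, {"tx": 0, "ty": 35, "tz": 20, "wx": 0, "wy": 0, "wz": 0, "claw": 0}, {"tx": 0, "ty": 0, "tz": 0, "wx": 0, "wy": 0, "wz": 0, "claw": 0}, {"tx": 0, "ty": 0, "tz": 0, "wx": 0, "wy": 0, "wz": 0, "claw": 0}]'

```text
t: 9.9
tool_pos: [0.4452, -0.5128, 0.3051]
ee_rot: [-2.216, 0.001, 2.22]
ft_force: [0.7, 1.4, -1.2]
gripper_width: -0.0
```

```bash
python3 -c "
from h import *
st()
d=save('side','side9.png')
c=d['color'][170:340,235:385,::-1];c=np.clip(c*1.6,0,255).astype(np.uint8);cv2.imwrite('pics/side9c.png',cv2.resize(c,None,fx=3.5,fy=3.5))
d=save('top','top9.png')
c=d['color'][140:290,190:390,::-1];c=np.clip(c*1.6,0,255).astype(np.uint8);cv2.imwrite('pics/top9c.png',cv2.resize(c,None,fx=4,fy=4))"
```

```text
t 9.9 p [ 0.4452 -0.5128  0.3051] F [ 0.73  1.41 -1.2 ] w -0.0
[[-0.001 -0.004 -1.   ]
 [ 0.003 -1.     0.004]
 [-1.    -0.003  0.001]]
turn deg 1 [ 1.7977e+02  2.6000e-01 -1.3000e-01]
turn deg -1 [-0.23  0.08  0.17]
```

View pics/side9c.png

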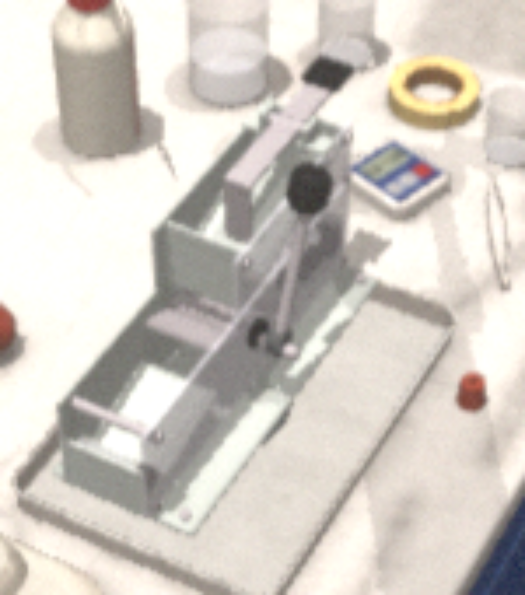

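View pics/top9c.png

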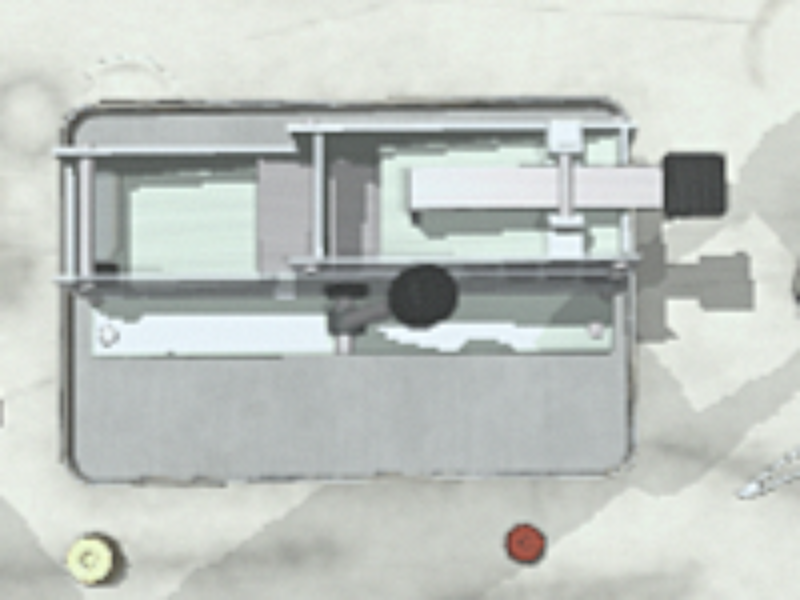

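The lever leans right, the stop is shut with its pad back up, the ramp is empty and the left chute still holds only its one vial. There's time to spare, so I'll tilt the wrist camera for a look through the clear plate into the right chute.

jog_arm --plan '[{"tx": 0, "ty": -36, "tz": 10, "wx": 0, "wy": 0, "wz": 0, "claw": 0}, {"tx": 0, "ty": -36, "tz": 10, "wx": 0, "wy": 0, "wz": 0, "claw": 0}, {"tx": 0, "ty": -36, "tz": 10, "wx": 0, "wy": 0, "wz": 0, "claw": 0}, {"tx": 0, "ty": -36, "tz": 10, "wx": 0, "wy": 0, "wz": 0, "claw": 0}, {"tx": 0, "ty": -36, "tz": 10, "wx": 0, "wy": 0, "wz": 0, "claw": 0}, {"tx": 0, "ty": -36, "tz": 0, "wx": 0, "wy": 0, "wz": 0, "claw": 0}, {"tx": 0, "ty": 0, "tz": 0, "wx": 0, "wy": 7, "wz": 0, "claw": 0}, {"tx": 0, "ty": 0, "tz": 0, "wx": 0, "wy": 7, "wz": 0, "claw": 0}]'

```text
t: 10.67
tool_pos: [0.4004, -0.291, 0.3072]
ee_rot: [2.476, 0.012, -1.922]
ft_force: [-0.2, 0.1, -0.1]
gripper_width: 0.0001
```

jog_arm --plan '[{"tx": 0, "ty": 0, "tz": 0, "wx": 0, "wy": 7, "wz": 0, "claw": 0}, {"tx": 0, "ty": 0, "tz": 0, "wx": 0, "wy": 7, "wz": 0, "claw": 0}, {"tx": 0, "ty": 0, "tz": 0, "wx": 0, "wy": 7, "wz": 0, "claw": 0}, {"tx": 0, "ty": 0, "tz": 0, "wx": 0, "wy": 7, "wz": 0, "claw": 0}, {"tx": 0, "ty": 0, "tz": 0, "wx": 0, "wy": 7, "wz": 0, "claw": 0}, {"tx": 0, "ty": 0, "tz": 0, "wx": 0, "wy": 7, "wz": 0, "claw": 0}, {"tx": 0, "ty": 0, "tz": 0, "wx": 0, "wy": 0, "wz": 0, "claw": 0}]'

```text
t: 11.25
tool_pos: [0.3955, -0.2921, 0.3017]
ee_rot: [-2.996, -0.002, 0.917]
ft_force: [-1.2, 0.7, -1.3]
gripper_width: -0.0001
```

```bash
python3 -c "
from h import *
st();d=save('wrist','wrist10.png')"
```

```text
t 11.25 p [ 0.3955 -0.2921  0.3017] F [-1.21  0.67 -1.27] w -0.0001
[[ 0.829 -0.001 -0.56 ]
 [ 0.004 -1.     0.007]
 [-0.56  -0.008 -0.829]]
turn deg 1 [158.72   0.61  84.31]
turn deg -1 [ -0.29 -55.95   0.4 ]
```

View pics/wrist10.png

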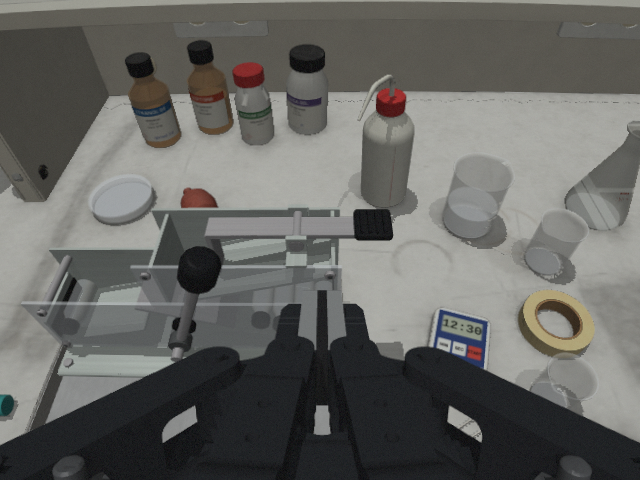

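jog_arm --plan '[{"tx": 0, "ty": -38, "tz": 0, "wx": 0, "wy": 0, "wz": 0, "claw": 0}, {"tx": 0, "ty": -38, "tz": 0, "wx": 0, "wy": 0, "wz": 0, "claw": 0}, {"tx": 0, "ty": -38, "tz": 0, "wx": 0, "wy": 0, "wz": 0, "claw": 0}, {"tx": 0, "ty": -10, "tz": 0, "wx": 0, "wy": 0, "wz": 0, "claw": 0}, {"tx": 0, "ty": 0, "tz": 0, "wx": 0, "wy": 0, "wz": 0, "claw": 0}, {"tx": 0, "ty": 0, "tz": 0, "wx": 0, "wy": 0, "wz": 0, "claw": 0}]'

```text
t: 11.8
tool_pos: [0.3983, -0.1711, 0.3083]
ee_rot: [3.0, 0.003, -0.917]
ft_force: [0.7, -0.6, 0.2]
gripper_width: -0.0001
```

```bash
python3 -c "
from h import *
st();d=save('wrist','wrist11.png')
c=d['color'][180:400,230:500,::-1];c=np.clip(c*1.4,0,255).astype(np.uint8);cv2.imwrite('pics/wrist11c.png',cv2.resize(c,None,fx=2.7,fy=2.7))"
```

```text
t 11.8 p [ 0.3983 -0.1711  0.3083] F [ 0.67 -0.64  0.17] w -0.0001
[[ 0.829  0.003 -0.559]
 [ 0.001 -1.    -0.005]
 [-0.559  0.004 -0.829]]
turn deg 1 [-158.68    0.16  -84.4 ]
turn deg -1 [  0.29 -56.01  -0.11]
```

View pics/wrist11c.png

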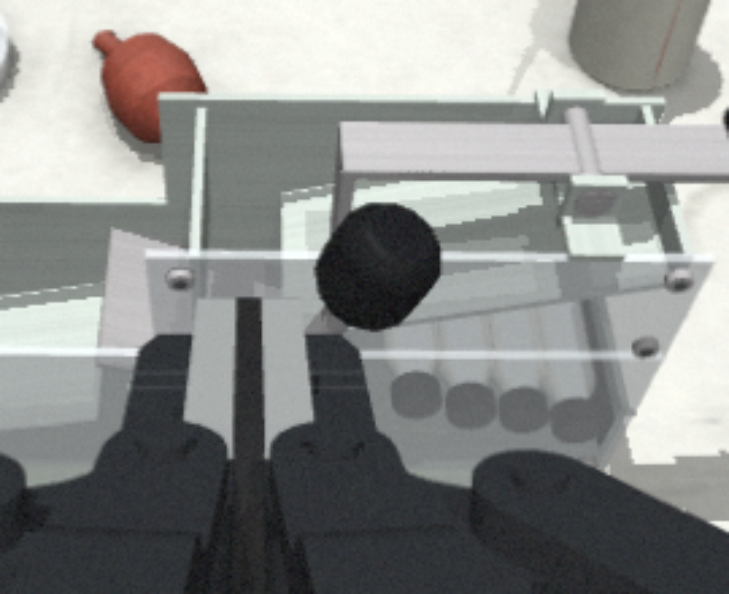

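Through the plate the crop shows four vials side by side in the right chute, with caps at about (415,395) to (575,420). That is vial_r plus the three that were waiting. The arm touches nothing, so I'll hand in.

```bash
python3 -c "
from h import *
print(env.close_job())"
```

```text
the job is handed in; nothing more can be done
None
```

The job is done and handed in at about 12 s of the 40 s allowed. All three waiting vials rolled into the right chute.

- **Gate lever:** I pushed it from left to right with the closed fingertips, and it fell on to its right end by itself. Wrist-force readings there stayed under about 4 N.
- **Stop pad:** I pressed it down to its end stop, reading 8 N at most, held it, then eased off until it sprang back.

My last pictures show:

- The lever leans right.
- The stop is shut and the feed ramp is empty.
- Four vials lie in the right chute, and the left chute still holds only its own vial.
- The bungs and timer stand where they were. I did not check the dropper bottle and beaker again after letting go of the pad.
- The arm was clear of everything.

No check failed. The only disagreement was that the triangulated knob and pad heights came out 4–5 mm below the nominal values. I put that down to the dark masks and used the nominal heights.

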